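# File slide boxes upright in the bookend rack

## Robot

A 6-joint arm with a two-finger parallel gripper is mounted at the origin on the work surface. World frame = base frame: x ahead of the robot, y to its left, z up, the work surface at z = 0. Lengths are in mm, angles in rad, forces in N, time in s.
With the tool pointing down it reaches from about 325 to 900 mm from the base axis. Payload 6.1 kg.
Tool frame: the origin (TCP) lies midway between the tips of the shut fingers; the grasp point (between the pads) lies 19 mm behind it; z points along the fingers, y is the line along which they close (so a half turn about z gives the same grasp; the last joint's range is limited). The gripper opens to 87 mm and grips with 3 to 60 N. Pads are 19 mm wide; open, the fingers measure 117 mm over their backs; the gripper's body (75 mm by 190 mm) begins 51 mm behind the grasp point.
Start: joints at [-1.396, 0.22, 1.526, -0, 1.395, -0.126], TCP at [185.171, -596.932, 222.538] pointing down, gripper open.
Joint ranges: [-2.98, 2.98], [-0.91, 2.08], [0.09, 2.57], [-1.24, 4.39], [0.2, 2.65], [-2.68, 2.68]. Speed limits (rad/s): [2.57, 2.57, 3.01, 3.14, 3.14, 3.14].

## Interface

Orientations are given as a rotation vector (axis times angle).
In Python, from workcell import robot gives the robot as it stands. The module is installed in compiled form; this text tells all that it offers.
- The arm moves only by the shell command python3 -m inch 'ROWS' [FORCE]. ROWS is text: rows parted by semicolons, each of 7 numbers parted by spaces: the opening, from -1 (shut) to 1 (fully open), then the shift along the world's x, y, z in cm, then the turn, a rotation vector about the world's x, y, z in degrees. In form: fingers tx ty tz ax ay az; .... A call has 1 to 20 rows; each row shifts and turns the commanded pose from where the row before left it; what a row does not reach is not made up. A row lasts 1/10 s, in which the tool goes at most 50 mm and 8.59 degrees, less where a joint would pass 70% of its speed; a pose out of reach is approached as far as the arm can. A call is refused whole if a number of a shift passes 5 or a number of a turn 8.59, either way. A call with a gripper value outside its range is refused whole. The fingers move at their own pace and stop on an object; FORCE is the grip in N (left out, the last holds). Time passes only in rows, so rows that do not move let the fingers close. It gives the time, the measured TCP pose, the force, the opening and the grip force at its end, in the units of the state.
- robot.state(): the state, without advancing time (a new reading comes with each control period).
- robot.capture(name): name is "scene" or "top" or "wrist"; returns a dict with "color" (400x640x3 uint8, red, green, blue), "depth" (400x640 float32, mm along the optical axis (not along the pixel's ray), 0 where there is no reading), "K" (3x3 intrinsics, pixels), "k1" (the pictures are not rectified: a ray, as slopes to the right and down, at radius r is drawn at 1 + k1 r^2 times it, then the intrinsics apply), "pose" (4x4, takes a point from camera to world coordinates). Camera axes: x right, y up, looking along -z (the intrinsics and any distortion apply to the point x, -y, -z); pixel columns grow to the right and rows downward; lengths in mm; the calibration is good to about 2 mm. A picture is of the moment at which its call begins.
- robot.job_done(): hands the job in; it is judged then, once.
The state is a dict: "clock": time; "joint_positions": joint angles; "joint_vel": joint speeds; "joint_efforts": joint torques, N m; "ee_pos": TCP position; "orientation": TCP orientation; "force": force on the tool from outside, world axes, zero at the start; "ft_torque": the same for the moment, N m; "width": finger opening in mm; "grip_force": force on a finger pad.
Only numpy, scipy, OpenCV 4.12 (cv2) and the standard library are available. Lean on these libraries where they do the work, as an engineer would, in place of code of your own. Each camera call takes 0.05 s, during which the arm holds its last target. There are 200 camera calls.

## Task

Draw the blue bookend back to make room, then stand the yellow and the green slide box upright on their short ends in the grey rack, side by side in the row with the two boxes already filed there (either order, either end up). Then push the bookend up against the row so that all four boxes stand close together with no gaps. Keep the filed boxes standing and leave everything else on the bench where it is.

Things in the scene. Friction and masses are not known exactly. Their poses are not given: they have to be found in the camera images.
- rack: Grey steel filing rack, fixed during the job: base plate 100 (its x) x 300 (its y, from -160 to +140), its top 6 above the bench; a fixed end plate 90 wide, reaching 84 above the bench, whose inner face is at y = +130. Origin: on the bench under the middle of the rows (x = 0), z up. The row of boxes is filed along y, starting at the fixed end and growing towards -y.
- bookend (a joint): Blue bookend that slides along the rack, m. The clear space between the fixed end and the bookend's face is 0.060 + this value; 0 is the closest, 0.16 fully drawn back (towards the rack's -y). It stays where it is left; about 2 N to slide. Plate 90 wide, 5 thick, reaching 61 above the bench, with a foot reaching 50 behind its face.
- bookend_tab (a point): Centre of the top of the bookend's black grip tab, a post standing on the bookend's foot behind the plate: 30 wide along the rack's x, 14 thick along its y, top 94 above the bench, so 33 higher than the plate. Its middle lies 20 behind the bookend's face (towards the rack's -y).
- box_yellow: Yellow plastic slide box, 100 long (its x) x 62 wide (y) x 30 thick (z), 0.1 to 0.23 kg, starts lying flat on a white foam block (60 x 40 x 25 high, fixed to the bench, long side along the box, so the box overhangs it by 11 on each long side and 20 at each end). Origin: centre of its underside as it lies.
- box_yellow_center (a point): Centre of the yellow box's volume.
- box_green: Green plastic slide box, 100 long (its x) x 62 wide (y) x 30 thick (z), 0.1 to 0.23 kg, starts lying flat on a white foam block (60 x 40 x 25 high, fixed to the bench, long side along the box, so the box overhangs it by 11 on each long side and 20 at each end). Origin: centre of its underside as it lies.
- box_green_center (a point): Centre of the green box's volume.
- filed_inner: Grey slide box of the same size, already filed standing on its short end in the rack, 62 along the rack's x, 30 along the rack's y, 100 tall. Origin: centre of its underside, z up.
- filed_outer: Red slide box of the same size, already filed standing on its short end in the rack, 62 along the rack's x, 30 along the rack's y, 100 tall. Origin: centre of its underside, z up.
- wash_bottle: Bystander: white wash bottle with red cap, 54 diameter, 130 tall (mm). Origin: centre of its underside.
- specimen_jar: Bystander: amber jar with brass lid, 68 diameter, 75 tall (mm). Origin: centre of its underside.
- petri_dish: Bystander: glass dish, 90 diameter, 16 tall (mm). Origin: centre of its underside.
- glass_bowl: Bystander: glass bowl, 96 diameter, 55 tall (mm). Origin: centre of its underside.
- jar_green: Bystander: clear jar with green lid, 64 diameter, 85 tall (mm). Origin: centre of its underside.
- ruler: Bystander: flat aluminium ruler, 150 x 26 x 4, lying flat (mm). Origin: centre of its underside.
Mind the look-alikes: they are no part of the job. There is more than one size of the box_green; the one meant has the size given above. There is more than one size of the box_yellow; the one meant has the size given above.

How it is judged:
By the outcome, as a careful person would: the job done as asked, in the order asked, and still so for the second after the job is handed in, with the robot touching nothing.
It also fails if it takes over 72 s, if anything falls off the work surface, if the arm or the gripper's body presses on something with over 40 N, if the wrist force passes 120 N, or if a joint passes its speed limit or range.

## Working session

There is one attempt and no reset: what is moved stays moved. The work goes in short steps, Python scripts to look and compute and a shell command to move; the robot and the scene stay as the last step left them, time stands still between calls to the robot, and variables do not carry over. Pictures are saved under pics/ and viewed, at most 11 in all, crops included, and the job is handed in when it is done.

```bash
mkdir -p pics; cat > h.py <<'E'
import numpy as np, cv2
from workcell import robot
def pts(c):
    "world point per pixel"
    K=c['K'];h,w=c['depth'].shape
    u,v=np.meshgrid(np.arange(w),np.arange(h))
    x=(u-K[0,2])/K[0,0];y=(v-K[1,2])/K[1,1]
    p=cv2.undistortPoints(np.stack([u,v],-1).reshape(-1,1,2).astype(np.float64),K,np.array([c['k1'],0,0,0,0.])).reshape(h,w,2)
    d=c['depth']
    P=np.stack([p[...,0]*d,-p[...,1]*d,-d],-1)
    T=c['pose'];W=P@T[:3,:3].T+T[:3,3]
    W[d==0]=np.nan
    return W
E
python3 - <<'E'
from h import *
for n in ['top','scene']:
    c=robot.capture(n);cv2.imwrite(f'pics/{n}0.png',c['color'][...,::-1]);np.savez(f'pics/{n}0.npz',**c)
    print(n,c['pose'].round(3).tolist(),c['K'].tolist(),c['k1'])
print(robot.state())
E
```

```text
top [[0.025, 0.991, -0.132, 443.631], [-1.0, 0.023, -0.016, -45.427], [-0.013, 0.132, 0.991, 1265.872], [0.0, 0.0, 0.0, 1.0]] [[418.9440470541979, 0.0, 323.0759576554245], [0.0, 418.9440470541979, 198.97292457835368], [0.0, 0.0, 1.0]] -0.07468999563270728
scene [[-0.209, -0.732, 0.649, 1509.018], [0.978, -0.144, 0.152, 176.731], [-0.018, 0.666, 0.746, 1135.457], [0.0, 0.0, 0.0, 1.0]] [[441.2341664429974, 0.0, 318.24111002931113], [0.0, 441.2341664429974, 197.309956357489], [0.0, 0.0, 1.0]] -0.06578700956203139
{'clock': 0.1, 'joint_positions': array([-1.39609425e+00,  2.21137900e-01,  1.52749992e+00, -1.45487285e-05,
        1.39469869e+00, -1.26129152e-01]), 'joint_vel': array([-2.42430827e-04,  1.09903486e-04, -2.90745784e-06, -1.10452673e-03,
        2.96099514e-04,  4.44316373e-04]), 'joint_efforts': array([ 1.90727587e-03, -4.95943058e+01, -3.88520265e+01,  7.01951981e-02,
        5.14709170e-02, -3.86971419e-05]), 'ee_pos': array([ 185.07255854, -596.38410554,  221.55074543]), 'orientation': array([-3.10439664e+00, -4.70507521e-01,  8.89603828e-05]), 'force': array([ 0.41038813, -0.13463686,  0.58429636]), 'ft_torque': array([-0.03212054, -0.05567049,  0.00148353]), 'grip_force': 0.0, 'width': 87.07628879294943}
```

View pics/top0.png

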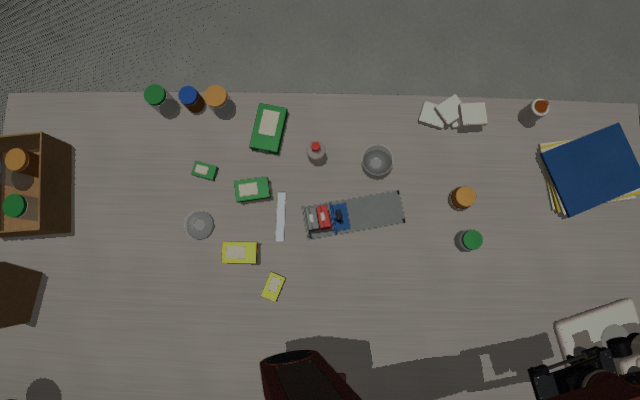

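View pics/scene0.png

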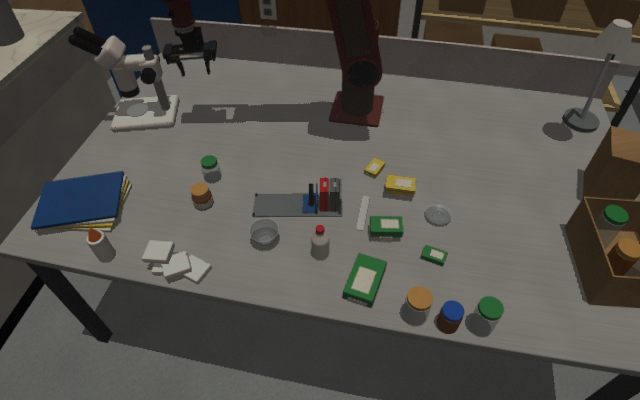

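The top view shows the yellow box at about (240,253), the green box at (252,189), and the ruler at (281,217). The rack runs from (305,220) to (404,207), with grey and red boxes at (312-325,217) and the bookend and black tab at (340,215). The smaller and larger look-alikes are at (273,287), (204,170) and (268,128).

```bash
cat >> h.py <<'E'
def rect(W,m,zlo,zhi):
    m=m&(W[...,2]>zlo)&(W[...,2]<zhi)
    P=W[m];r=cv2.minAreaRect(P[:,:2].astype(np.float32))
    b=cv2.boxPoints(r);e=b[1]-b[0];f=b[2]-b[1]
    if np.hypot(*f)>np.hypot(*e): e=f
    return r[0],sorted(r[1]),np.degrees(np.arctan2(e[1],e[0])),np.median(P[:,2]),len(P)
def roi(sh,u0,v0,u1,v1):
    m=np.zeros(sh,bool);m[v0:v1,u0:u1]=1;return m
E
python3 - <<'E'
from h import *
np.set_printoptions(precision=1,suppress=True)
c=dict(np.load('pics/top0.npz'));W=pts(c)
hsv=cv2.cvtColor(c['color'],cv2.COLOR_RGB2HSV);H,S,V=[hsv[...,i].astype(int) for i in range(3)]
sh=H.shape
print('yellow',rect(W,roi(sh,215,235,265,272),45,70))
print('green',rect(W,roi(sh,228,172,275,206),45,70))
print('rack',rect(W,roi(sh,298,180,412,245),3,14))
print('ruler',rect(W,roi(sh,270,185,292,250)&(V>150),-5,12))
R=roi(sh,298,180,412,245)
print('endplate/boxes top',rect(W,R,88,115))
print('red',rect(W,R&((H<8)|(H>172))&(S>120),90,115))
print('blue',rect(W,R&(H>100)&(H<130)&(S>120),50,70))
print('tab',rect(W,R&roi(sh,333,205,350,225)&(V<50),80,110))
for n,r in dict(bottle=(300,135,330,170),bowl=(360,140,395,180),dish=(182,207,218,242),sm_y=(258,270,288,303),big_g=(248,100,290,156),sm_g=(188,158,220,184)).items():
    print(n,rect(W,roi(sh,*r),14 if n!='dish' else 8,200))
cs=dict(np.load('pics/scene0.npz'));Ws=pts(cs)
a=cv2.resize(c['color'][130:300,190:420],None,fx=3.4,fy=3.4,interpolation=2);cv2.imwrite('pics/a.png',a[...,::-1])
E
```

```text
yellow ((445.4792785644531, 213.63809204101562), [61.91942596435547, 103.17329406738281], np.float32(89.791435), np.float64(54.53387772412293), 756)
green ((631.4710083007812, 185.20236206054688), [60.662322998046875, 101.5265121459961], np.float32(-80.144), np.float64(54.33065253743371), 693)
rack ((575.0093994140625, -122.19718933105469), [195.00558471679688, 345.0158996582031], np.float32(-88.679634), np.float64(5.983092674664363), 2448)
ruler ((555.7982177734375, 104.18565368652344), [21.09251594543457, 144.1088409423828], np.float32(-0.09309348), np.float64(3.8471730842561556), 325)
endplate/boxes top ((551.53271484375, -27.466602325439453), [62.66282653808594, 104.37348175048828], np.float32(-79.55222), np.float64(105.2867093191312), 541)
red ((550.4451904296875, -27.516510009765625), [31.862117767333984, 60.401981353759766], np.float32(11.689185), np.float64(105.5422395598082), 191)
blue ((554.38818359375, -64.98152923583984), [24.077598571777344, 83.1801528930664], np.float32(11.313451), np.float64(59.6209447556588), 60)
tab ((556.7622680664062, -71.39541625976562), [11.81656
[... 260 characters left out ...]
312, -183.19482421875), [90.81063079833984, 93.6223373413086], np.float32(-20.914675), np.float64(35.908335647684), 521)
dish ((525.4443359375, 350.92431640625), [85.17509460449219, 86.70897674560547], np.float32(-88.64668), np.float64(11.794998232928492), 407)
sm_y ((347.20355224609375, 115.87761688232422), [47.4451904296875, 76.98712158203125], np.float32(-21.253092), np.float64(22.365752080103675), 432)
big_g ((822.2987060546875, 147.33062744140625), [89.67292785644531, 145.00794982910156], np.float32(-9.999914), np.float64(41.7168152189729), 1427)
sm_g ((689.4755249023438, 342.6805419921875), [44.3874626159668, 72.29178619384766], np.float32(75.3912), np.float64(20.459722236211064), 327)
```

View pics/a.png

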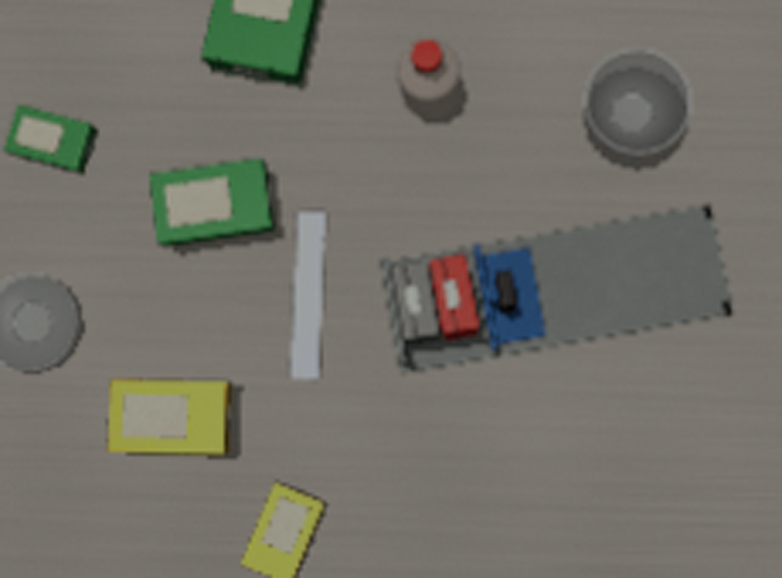

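```bash
cat >> h.py <<'E'
def ray(c,u,v,z):
    p=cv2.undistortPoints(np.array([[[u,v]]],float),c['K'],np.array([c['k1'],0,0,0,0.]))[0,0]
    T=c['pose'];d=T[:3,:3]@np.array([p[0],-p[1],-1]);o=T[:3,3]
    return o+d*(z-o[2])/d[2]
E
python3 - <<'E'
from h import *
from scipy.spatial.transform import Rotation as R
np.set_printoptions(precision=3,suppress=True)
c=dict(np.load('pics/top0.npz'))
g=[ray(c,190+(u+.5)/3.4-.5,130+(v+.5)/3.4-.5,6)[:2] for u,v in [(708,208),(729,311),(383,260),(405,368)]]
for p in g: print(p)
an=lambda a,b:np.degrees(np.arctan2(*(b-a)[::-1]))
print(an(g[0],g[2]),an(g[1],g[3]),an(g[1],g[0]),np.linalg.norm(g[0]-g[2]),np.linalg.norm(g[0]-g[1]))
print(R.from_rotvec(robot.state()['orientation']).as_matrix())
w=robot.capture('wrist');print(w['pose'],w['K'])
E
```

```text
[ 641.534 -251.885]
[ 549.585 -270.693]
[588.016  37.456]
[492.562  15.064]
100.47926685460372 101.28519918908668 11.560174000280227 294.24924638826434 93.85277234010387
[[ 0.955  0.296 -0.   ]
 [ 0.296 -0.955  0.002]
 [ 0.    -0.002 -1.   ]]
[[   0.295    0.918    0.265  258.266]
 [  -0.956    0.284    0.081 -573.602]
 [  -0.001   -0.277    0.961  382.952]
 [   0.       0.       0.       1.   ]] [[305.018   0.    316.607]
 [  0.    305.018 198.83 ]
 [  0.      0.      1.   ]]
```

```bash
python3 -m inch '1 1.86 2.62 0 0 0 4.2;1 1.86 2.62 0 0 0 4.2;1 1.86 2.62 0 0 0 4.2;1 1.86 2.62 0 0 0 4.2;1 1.86 2.62 0 0 0 4.2;1 1.86 2.62 0 0 0 4.2;1 1.86 2.62 0 0 0 4.2;1 1.86 2.62 0 0 0 4.2;1 1.86 2.62 0 0 0 4.2;1 1.86 2.62 0 0 0 4.2;1 1.86 2.62 0 0 0 4.2;1 1.86 2.62 0 0 0 4.2;1 1.86 2.62 0 0 0 4.2;1 1.86 2.62 0 0 0 4.2;1 1.86 2.62 0 0 0 4.2;1 1.86 2.62 0 0 0 4.2;1 1.86 2.62 0 0 0 4.2;1 1.86 2.62 0 0 0 4.2;1 1.86 2.62 0 0 0 4.2;1 1.86 2.62 0 0 0 4.2'
cat > where.py <<'E'
from h import *
from scipy.spatial.transform import Rotation as R
s=robot.state();M=R.from_rotvec(s['orientation']).as_matrix()
np.set_printoptions(precision=2,suppress=True)
print('t',round(s['clock'],2),'tcp',s['ee_pos'],'grasp',s['ee_pos']-19*M[:,2],'z',M[:,2],'yaw_y',np.degrees(np.arctan2(M[1,1],M[0,1])).round(1),'F',s['force'],'w',round(s['width'],1),'gf',round(s['grip_force'],1),'q',s['joint_positions'])
E
python3 where.py
python3 - <<'E'
from h import *
c=robot.capture('wrist');cv2.imwrite('pics/w1.png',c['color'][...,::-1]);np.savez('pics/w1.npz',**c)
E
```

```text
clock: 2.15
ee_pos: [557.6, -71.7, 222.3]
orientation: [-1.989, -2.431, 0.0]
force: [-0.7, -0.3, 0.2]
width: 87.1
grip_force: 0.0
t 2.15 tcp [557.61 -71.67 222.26] grasp [557.62 -71.68 241.26] z [-0.  0. -1.] yaw_y 11.4 F [-0.74 -0.33  0.17] w 87.1 gf 0.0 q [-0.27  0.07  1.69 -0.    1.38 -0.47]
```

View pics/w1.png

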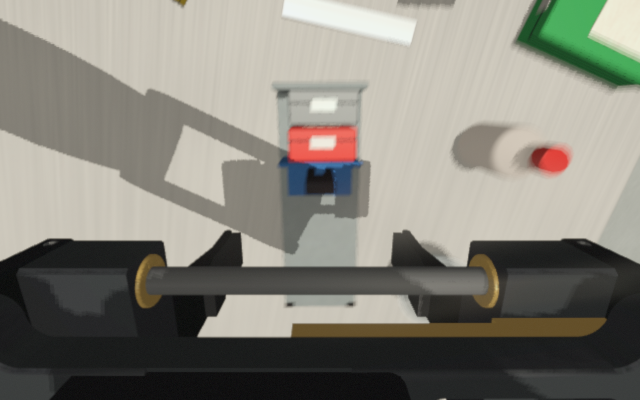

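The wrist view shows the end plate at (320,87), the grey box at (322,104), the red box at (322,145), the bookend edge at (320,162) and the black tab at (320,185).

```bash
python3 - <<'E'
from h import *
np.set_printoptions(precision=1,suppress=True)
c=dict(np.load('pics/w1.npz'));W=pts(c)
hsv=cv2.cvtColor(c['color'],cv2.COLOR_RGB2HSV);H,S,V=[hsv[...,i].astype(int) for i in range(3)];sh=H.shape
print('red',rect(W,roi(sh,280,115,365,165)&((H<8)|(H>172))&(S>100),98,115))
print('grey',rect(W,roi(sh,280,92,362,122)&(S<80),98,115))
print('plate',rect(W,roi(sh,270,150,370,175)&(H>95)&(S>100),55,66))
print('tab',rect(W,roi(sh,295,165,345,200),85,98))
print('end',rect(W,roi(sh,265,75,375,98),76,90))
print('base',rect(W,roi(sh,270,200,370,310),3,9))
E
```

```text
red ((552.28857421875, -24.738224029541016), [32.41786193847656, 61.5157356262207], np.float32(11.503352), np.float64(105.08813540604584), 1776)
grey ((546.4862060546875, 7.419363021850586), [24.455387115478516, 62.23316955566406], np.float32(11.302979), np.float64(105.15087108135225), 2107)
plate ((557.8414306640625, -55.452613830566406), [12.048110008239746, 84.50667572021484], np.float32(11.429517), np.float64(59.908855465418185), 425)
tab ((558.9993896484375, -69.71720123291016), [14.669990539550781, 29.8436336517334], np.float32(11.496324), np.float64(92.83367871719048), 468)
end ((540.162109375, 24.221233367919922), [5.526137828826904, 89.5179443359375], np.float32(11.415953), np.float64(83.03052507243427), 674)
base ((581.7405395507812, -183.63421630859375), [100.11672973632812, 160.58587646484375], np.float32(-78.64741), np.float64(5.26067591409236), 5751)
```

```bash
python3 -m inch '1 0.05 0.1 -3 0 0 0;1 0.05 0.1 -3 0 0 0;1 0 0 -3 0 0 0;1 0 0 -3 0 0 0;1 0 0 -2 0 0 0;1 0 0 -1.2 0 0 0;-1 0 0 0 0 0 0;-1 0 0 0 0 0 0;-1 0 0 0 0 0 0;-1 0 0 0 0 0 0;-1 0 0 0 0 0 0;-1 0 0 0 0 0 0' 25; python3 where.py
```

```text
clock: 3.4
ee_pos: [558.5, -71.0, 71.1]
orientation: [1.993, 2.428, 0.001]
force: [-0.2, 0.4, 0.3]
width: 47.0
grip_force: 0.0
t 3.4 tcp [558.51 -71.02  71.12] grasp [558.5  -71.01  90.12] z [ 0. -0. -1.] yaw_y 11.2 F [-0.23  0.37  0.26] w 47.0 gf 0.0 q [-0.27  0.23  1.82 -0.    1.09 -0.46]
```

```bash
python3 -m inch '-1 0 0 0 0 0 0;-1 0 0 0 0 0 0;-1 0 0 0 0 0 0;-1 0 0 0 0 0 0;-1 0 0 0 0 0 0;-1 0.22 -1.1 0 0 0 0;-1 0.22 -1.1 0 0 0 0;-1 0.22 -1.1 0 0 0 0;-1 0.22 -1.1 0 0 0 0;-1 0.22 -1.1 0 0 0 0;-1 0.22 -1.1 0 0 0 0;-1 0.22 -1.1 0 0 0 0;-1 0.22 -1.1 0 0 0 0;-1 0.22 -1.1 0 0 0 0;-1 0.22 -1.1 0 0 0 0;-1 0.22 -1.1 0 0 0 0;-1 0.22 -1.1 0 0 0 0;-1 0 0 0 0 0 0' 25; python3 where.py
```

```text
clock: 5.2
ee_pos: [585.6, -204.1, 70.7]
orientation: [1.993, 2.426, 0.001]
force: [5.6, 0.2, -3.5]
width: 29.8
grip_force: 25.0
t 5.2 tcp [ 585.64 -204.15   70.66] grasp [ 585.6  -204.13   89.66] z [ 0. -0. -1.] yaw_y 11.2 F [ 5.63  0.18 -3.52] w 29.8 gf 25.0 q [-0.46  0.35  1.66  0.    1.12 -0.66]
```

```bash
python3 -m inch '1 0 0 0 0 0 0;1 0 0 0 0 0 0;1 0 0 0 0 0 0;1 0 0 3.2 0 0 0;1 0 0 3.2 0 0 0;1 0 0 3.2 0 0 0;1 0 0 3.2 0 0 0;1 -1.08 3.8 0 0 0 -0.87;1 -1.08 3.8 0 0 0 -0.87;1 -1.08 3.8 0 0 0 -0.87;1 -1.08 3.8 0 0 0 -0.87;1 -1.08 3.8 0 0 0 -0.87;1 -1.08 3.8 0 0 0 -0.87;1 -1.08 3.8 0 0 0 -0.87;1 -1.08 3.8 0 0 0 -0.87;1 -1.08 3.8 0 0 0 -0.87;1 -1.08 3.8 0 0 0 -0.87;1 -1.08 3.8 0 0 0 -0.87;1 -1.08 3.8 0 0 0 -0.87;1 -1.08 3.8 0 0 0 -0.87'
python3 -m inch '1 0 0 0 -7.5 0 0;1 0 0 0 -7.5 0 0;1 0 0 0 -7.5 0 0;1 0 0 0 -7.5 0 0;1 0 0 0 -7.5 0 0;1 0 0 0 -7.5 0 0;1 0 0 0 0 0 0';python3 where.py
python3 - <<'E'
from h import *
c=robot.capture('wrist');cv2.imwrite('pics/w2.png',c['color'][...,::-1]);np.savez('pics/w2.npz',**c)
W=pts(c);hsv=cv2.cvtColor(c['color'],cv2.COLOR_RGB2HSV);H,S=hsv[...,0],hsv[...,1]
print(rect(W,(H>22)&(H<35)&(S>100),48,62))
c=robot.capture('top');W=pts(c)
print('tab',rect(W,roi(H.shape,345,180,420,245),86,98), 'red',rect(W,roi(H.shape,300,180,345,245),98,112))
E
```

```text
clock: 7.2
ee_pos: [443.2, 292.4, 198.7]
orientation: [2.223, 2.219, -0.0]
force: [0.9, 0.4, 0.1]
width: 86.4
grip_force: 0.0
clock: 7.9
ee_pos: [442.0, 291.5, 193.6]
orientation: [1.752, 1.761, -0.74]
force: [-0.5, -0.8, -0.9]
width: 87.4
grip_force: 0.0
t 7.9 tcp [441.98 291.55 193.62] grasp [442.04 305.09 206.96] z [-0.   -0.71 -0.7 ] yaw_y 0.1 F [-0.54 -0.83 -0.87] w 87.4 gf 0.0 q [ 0.77  0.49  1.43 -0.55  1.79  0.8 ]
((446.15863037109375, 217.5552215576172), [61.60816192626953, 99.50640869140625], np.float32(-89.98277), np.float64(54.00791780167047), 2818)
tab ((585.4700317382812, -202.53196716308594), [15.196200370788574, 29.547468185424805], np.float32(13.276742), np.float64(92.67507470650321), 55) red ((548.9619140625, -13.085140228271484), [62.56770706176758, 62.93828201293945], np.float32(11.234695), np.float64(105.6639862656724), 480)
```

View pics/w2.png

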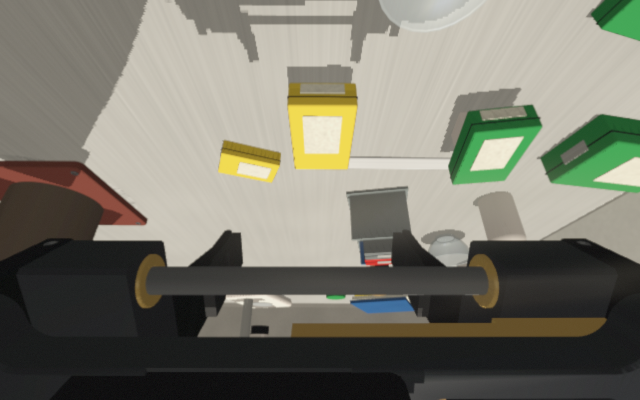

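The wrist view shows the yellow box centred ahead at (322,130), with the rest undisturbed. Approaching along the 45° tool axis.

```bash
python3 -m inch '1 0.2 0 -3.3 0 0 0;1 0.2 0 -3.3 0 0 0;1 0 0 -3.1 0 0 0;1 0 -1.8 -1.8 0 0 0;1 0 -1.8 -1.8 0 0 0;1 0 -1.6 -1.6 0 0 0;1 0 -1.2 -1.2 0 0 0;1 0 -0.6 -0.6 0 0 0;1 0 0 0 0 0 0' 45; python3 where.py
```

```text
clock: 8.9
ee_pos: [448.3, 220.2, 32.0]
orientation: [1.763, 1.758, -0.728]
force: [0.0, 0.1, -0.2]
width: 86.9
grip_force: 0.0
t 8.9 tcp [448.3  220.2   31.98] grasp [448.32 233.63  45.43] z [-0.   -0.71 -0.71] yaw_y -0.2 F [ 0.    0.11 -0.24] w 86.9 gf 0.0 q [ 0.68  0.61  1.61 -0.58  1.49  0.9 ]
```

```bash
python3 -m inch '1 -0.2 0.1 -0.5 0 0 0;1 0 0 0 0 0 0;-1 0 0 0 0 0 0;-1 0 0 0 0 0 0;-1 0 0 0 0 0 0;-1 0 0 0 0 0 0;-1 0 0 0 0 0 0;-1 0 0 0 0 0 0;-1 0 0 0 0 0 0;-1 0 0 0 0 0 0' 45; python3 where.py
```

```text
clock: 9.9
ee_pos: [446.2, 222.2, 26.6]
orientation: [1.761, 1.759, -0.728]
force: [-0.9, 1.3, 0.1]
width: 62.0
grip_force: 45.0
t 9.9 tcp [446.23 222.2   26.59] grasp [446.23 235.63  40.03] z [ 0.   -0.71 -0.71] yaw_y -0.1 F [-0.94  1.31  0.15] w 62.0 gf 45.0 q [ 0.68  0.62  1.61 -0.58  1.49  0.91]
```

```bash
python3 -m inch '-1 0 0 1 0 0 0;-1 0 0 2.5 0 0 0;-1 0 0 4 0 0 0;-1 0 0 4 0 0 0;-1 0 0 4 0 0 0;-1 0 0 3 0 0 0;-1 0 0 1.5 0 0 0;-1 0.7 -1.7 0 3 0 0;-1 0.7 -1.7 0 7 0 0;-1 0.7 -1.7 0 7.5 0 0;-1 0.7 -1.7 0 7.5 0 0;-1 0.7 -1.7 0 7.5 0 0;-1 0.7 -1.7 0 7.5 0 0;-1 0.7 -1.7 0 7.5 0 0;-1 0.7 -1.7 0 7.5 0 0;-1 0.7 -1.7 0 7.5 0 0;-1 0.7 -1.7 0 7.5 0 0;-1 0.7 -1.7 0 7.5 0 0;-1 0.7 -1.7 0 7 0 0;-1 0.7 -1.7 0 5 0 0' 45; python3 -m inch '-1 0.7 -1.7 0 0 0 2.8;-1 0.7 -1.4 0 0 0 2.9;-1 0.5 -1.2 0 0 0 2.9;-1 0 0 0 0 0 2.9;-1 0 0 0 0 0 0;-1 0 0 0 0 0 0' ;python3 where.py
python3 - <<'E'
from h import *
np.set_printoptions(precision=1,suppress=True)
for n in ['scene','top']:
    c=robot.capture(n);np.savez(f'pics/{n}3.npz',**c);W=pts(c)
    hsv=cv2.cvtColor(c['color'],cv2.COLOR_RGB2HSV);H,S=hsv[...,0],hsv[...,1]
    m=(H>22)&(H<35)&(S>90)&(W[...,2]>120)&(W[...,2]<330)
    P=W[m];print(n,len(P))
    if len(P)>10:
        a=np.radians(11.4);ex=np.array([np.cos(a),np.sin(a)]);ey=np.array([-np.sin(a),np.cos(a)])
        for q in (P[:,:2]@ex,P[:,:2]@ey,P[:,2]): print(np.percentile(q,[1,5,50,95,99]))
    if n=='scene': cv2.imwrite('pics/s3.png',cv2.resize(c['color'][60:260,200:460],None,fx=3,fy=3)[...,::-1])
E
```

```text
clock: 11.9
ee_pos: [536.5, -0.7, 225.3]
orientation: [-1.766, -1.758, -0.725]
force: [-0.2, -0.0, -2.2]
width: 61.7
grip_force: 45.0
clock: 12.5
ee_pos: [555.7, -41.0, 226.0]
orientation: [-1.56, -1.907, -0.637]
force: [-0.5, -0.3, -1.9]
width: 61.8
grip_force: 45.0
t 12.5 tcp [555.68 -41.   225.99] grasp [558.36 -54.05 239.53] z [-0.14  0.69 -0.71] yaw_y 11.5 F [-0.47 -0.29 -1.87] w 61.8 gf 45.0 q [-0.55  0.39  1.5   0.56  1.8  -0.77]
scene 147
[501.4 508.6 552.6 584.4 624.3]
[-180.5 -178.7 -169.9 -150.   338.5]
[150.  179.6 267.4 301.8 308.2]
top 245
[504.2 505.2 534.9 565.3 629.5]
[-179.2 -177.9 -167.9 -150.2  337.4]
[173.3 240.3 268.8 271.8 272.9]
```

View pics/s3.png

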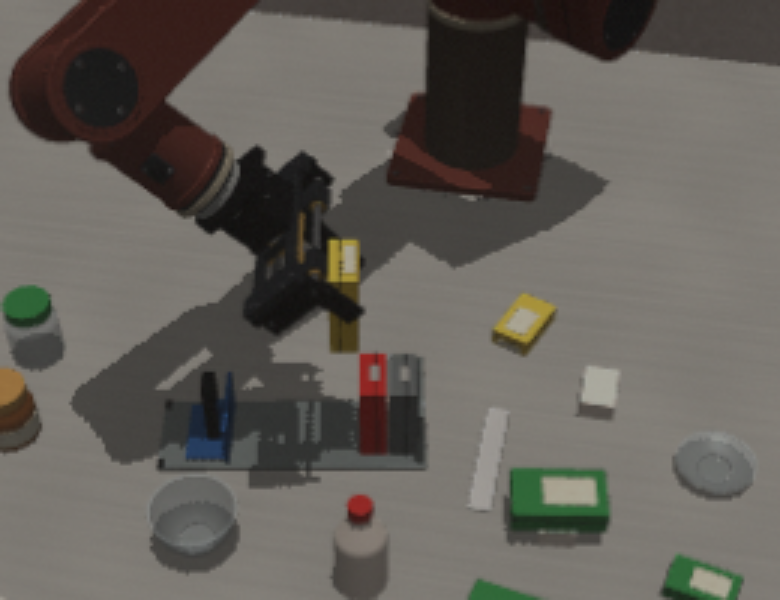

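The picture shows the yellow box held upright at (345,290) in the crop, above the free space beside the red box. Lowering it with a margin of about 10 mm.

```bash
python3 -m inch '-1 0.1 -0.49 0 0 0 0;-1 0.1 -0.49 0 0 0 0;-1 0 0 -2 0 0 0;-1 0 0 -3 0 0 0;-1 0 0 -3 0 0 0;-1 0 0 -3 0 0 0;-1 0 0 -2.5 0 0 0;-1 0 0 -1.5 0 0 0;-1 0 0 -0.5 0 0 0;-1 0 0 0 0 0 0' 45; python3 where.py; python3 -m inch '-1 0 0 -0.3 0 0 0;-1 0 0 -0.2 0 0 0;-1 0 0 -0.1 0 0 0;-1 0 0 0 0 0 0' 45; python3 where.py
```

```text
clock: 13.6
ee_pos: [557.9, -51.6, 70.9]
orientation: [-1.561, -1.906, -0.637]
force: [0.5, 0.2, -2.4]
width: 61.8
grip_force: 45.0
t 13.6 tcp [557.86 -51.58  70.94] grasp [560.53 -64.65  84.48] z [-0.14  0.69 -0.71] yaw_y 11.4 F [ 0.5   0.23 -2.43] w 61.8 gf 45.0 q [-0.56  0.6   1.54  0.53  1.6  -0.91]
clock: 14.0
ee_pos: [558.4, -51.9, 65.9]
orientation: [-1.561, -1.909, -0.638]
force: [0.1, 0.0, -3.1]
width: 61.8
grip_force: 45.0
t 14.0 tcp [558.39 -51.86  65.92] grasp [561.04 -64.9   79.48] z [-0.14  0.69 -0.71] yaw_y 11.5 F [ 0.11  0.04 -3.13] w 61.8 gf 45.0 q [-0.56  0.6   1.54  0.53  1.59 -0.91]
```

```bash
python3 -m inch '-1 0 0 -0.1 0 0 0;-1 0 0 -0.1 0 0 0;-1 0 0 -0.1 0 0 0;-1 0 0 0 0 0 0' 45;  python3 -m inch '-1 0 0 -0.1 0 0 0;-1 0 0 0 0 0 0' 45
```

```text
clock: 14.4
ee_pos: [558.2, -51.8, 62.9]
orientation: [-1.561, -1.908, -0.638]
force: [-0.7, -0.0, 1.4]
width: 61.7
grip_force: 45.0
clock: 14.6
ee_pos: [558.2, -51.8, 62.9]
orientation: [-1.56, -1.908, -0.638]
force: [-2.4, -1.1, 6.2]
width: 61.8
grip_force: 45.0
```

```bash
python3 -m inch '-0.2 0 0 0 0 0 0;1 0 0 0 0 0 0;1 0 0 0 0 0 0;1 0 0 0 0 0 0;1 0 0 0 0 0 0;1 0 0 0 0 0 0;1 0.1 -0.5 0.5 0 0 0;1 0.2 -1 1 0 0 0;1 0.4 -2 2.1 0 0 0;1 0.5 -2.5 3 0 0 0;1 0 0 4 0 0 0;1 0 0 4 0 0 0;1 0 0 2 0 0 0' ; python3 where.py
python3 - <<'E'
from h import *
np.set_printoptions(precision=1,suppress=True)
a=np.radians(11.4);ex=np.array([np.cos(a),np.sin(a)]);ey=np.array([-np.sin(a),np.cos(a)])
for n in ['wrist','top']:
    c=robot.capture(n);W=pts(c);hsv=cv2.cvtColor(c['color'],cv2.COLOR_RGB2HSV);H,S=hsv[...,0],hsv[...,1]
    R_=(abs(W[...,0]-560)<120)&(abs(W[...,1]+50)<90)
    for k,m in dict(y=(H>22)&(H<35)&(S>90),r=((H<8)|(H>172))&(S>100)).items():
        m=m&R_&(W[...,2]>85)&(W[...,2]<125)
        if m.sum()>20:
            r=rect(W,m,85,125);p=np.array(r[0]);print(n,k,p@ex,p@ey,r[1:])
    cv2.imwrite(f'pics/{n}4.png',c['color'][...,::-1])
E
```

```text
clock: 15.9
ee_pos: [571.5, -113.5, 232.3]
orientation: [-1.564, -1.913, -0.64]
force: [0.8, -0.6, 0.6]
width: 87.1
grip_force: 0.0
t 15.9 tcp [ 571.53 -113.54  232.3 ] grasp [ 574.1  -126.55  245.91] z [-0.14  0.68 -0.72] yaw_y 11.4 F [ 0.82 -0.62  0.57] w 87.1 gf 0.0 q [-0.62  0.48  1.36  0.52  1.87 -0.82]
wrist y 537.5517898857312 -174.91261671216668 ([30.563161849975586, 61.9770622253418], np.float32(11.355124), np.float64(105.06121136393307), 1447)
wrist r 536.7165372453406 -133.9687944826169 ([34.304500579833984, 62.60789489746094], np.float32(11.618733), np.float64(104.83055752403283), 1663)
top y 535.692405132159 -176.44241858467296 ([29.18465805053711, 60.68457794189453], np.float32(11.361855), np.float64(105.90976966882135), 165)
top r 534.6340005610962 -135.89230411861357 ([32.144954681396484, 61.17728042602539], np.float32(11.663841), np.float64(105.39327887840352), 198)
```

View pics/wrist4.png

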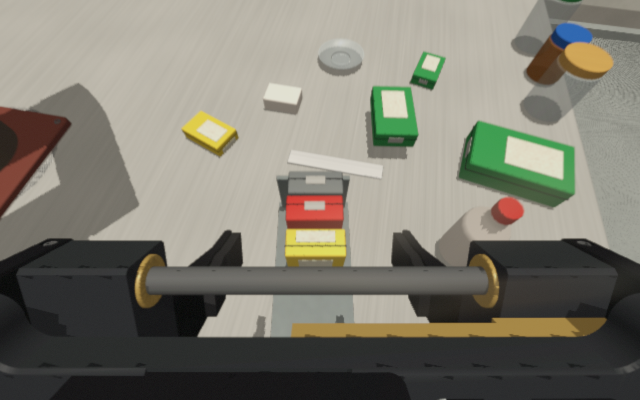

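The yellow box stands upright at (316,243), with red and grey standing behind it. Next is the green box.

```bash
python3 -m inch '1 0.34 2.7 0 0 0 -1.5;1 0.34 2.7 0 -7.4 -1.35 0;1 0.34 2.7 0 -7.4 -1.35 0;1 0.34 2.7 0 -7.4 -1.35 0;1 0.34 2.7 0 -7.4 -1.35 0;1 0.34 2.7 0 -7.4 -1.35 0;1 0.34 2.7 0 -7.4 -1.35 0;1 0.34 2.7 0 -7.4 -1.35 0;1 0.34 2.7 0 -7.4 -1.35 0;1 0.34 2.7 0 -7.4 -1.35 0;1 0.34 2.7 0 -7.4 -1.35 0;1 0.34 2.7 -1 -7.4 -1.35 0;1 0.34 2.7 -1 -7.4 -1.35 0;1 0.34 2.7 -1 0 0 0;1 0 0 0 0 0 0';python3 where.py
python3 - <<'E'
from h import *
c=robot.capture('wrist');np.savez('pics/w5.npz',**c)
W=pts(c);hsv=cv2.cvtColor(c['color'],cv2.COLOR_RGB2HSV);H,S=hsv[...,0],hsv[...,1]
R_=(abs(W[...,0]-631)<80)&(abs(W[...,1]-187)<75)
print(rect(W,R_&(H>40)&(H<85)&(S>80),48,62),rect(W,R_,48,62))
E
```

```text
clock: 17.5
ee_pos: [615.4, 269.2, 190.4]
orientation: [1.56, 1.882, -0.664]
force: [-0.3, -0.2, -0.7]
width: 87.1
grip_force: 0.0
t 17.5 tcp [615.36 269.24 190.37] grasp [612.87 282.66 203.58] z [ 0.13 -0.71 -0.7 ] yaw_y 10.6 F [-0.34 -0.18 -0.67] w 87.1 gf 0.0 q [ 0.63  0.66  1.2  -0.71  1.67  0.51]
((632.9544067382812, 188.5752716064453), [61.118682861328125, 101.4892807006836], np.float32(-80.26868), np.float64(54.05125000410712), 2597) ((632.4613647460938, 188.44473266601562), [61.87627410888672, 101.580322265625], np.float32(-80.447685), np.float64(54.23856214419), 4006)
```

```bash
python3 -m inch '1 0.2 -0.2 -3 0 0 -0.9;1 0.2 -0.2 -3 0 0 0;1 0 0 -3 0 0 0;1 0.3 -1.8 -1.8 0 0 0;1 0.3 -1.8 -1.8 0 0 0;1 0.3 -1.6 -1.6 0 0 0;1 0.2 -1.2 -1.2 0 0 0;1 0.1 -0.5 -0.5 0 0 0;1 0 0 0 0 0 0;1 0 0 0 0 0 0' 45; python3 where.py
```

```text
clock: 18.55
ee_pos: [634.4, 193.6, 39.6]
orientation: [1.586, 1.863, -0.66]
force: [0.4, -0.2, 0.4]
width: 86.6
grip_force: 0.0
t 18.55 tcp [634.36 193.6   39.56] grasp [632.03 207.    52.82] z [ 0.12 -0.71 -0.7 ] yaw_y 9.4 F [ 0.39 -0.24  0.45] w 86.6 gf 0.0 q [ 0.53  0.78  1.34 -0.75  1.43  0.63]
```

```bash
python3 -m inch '1 -0.3 0.1 -0.7 0 0 0;1 0 0 -0.6 0 0 0;1 0 0 0 0 0 0;-1 0 0 0 0 0 0;-1 0 0 0 0 0 0;-1 0 0 0 0 0 0;-1 0 0 0 0 0 0;-1 0 0 0 0 0 0;-1 0 0 0 0 0 0;-1 0 0 0 0 0 0;-1 0 0 0 0 0 0' 45; python3 where.py
```

```text
clock: 19.65
ee_pos: [632.7, 194.7, 25.9]
orientation: [1.585, 1.864, -0.656]
force: [6.3, -0.5, -2.7]
width: 61.5
grip_force: 44.9
t 19.65 tcp [632.71 194.66  25.95] grasp [630.33 208.05  39.22] z [ 0.13 -0.7  -0.7 ] yaw_y 9.5 F [ 6.32 -0.52 -2.67] w 61.5 gf 44.9 q [ 0.53  0.79  1.34 -0.75  1.41  0.65]
```

```bash
python3 -m inch '-1 0 0 1 0 0 0;-1 0 0 2.5 0 0 0;-1 0 0 4 0 0 0;-1 0 0 4 0 0 0;-1 0 0 4 0 0 0;-1 0 0 3 0 0 0;-1 0 0 1.5 0 0 0;-1 -0.41 -1.8 0 3 0.5 0;-1 -0.41 -1.8 0 7 1.2 0;-1 -0.41 -1.8 0 7.4 1.24 0;-1 -0.41 -1.8 0 7.4 1.24 0;-1 -0.41 -1.8 0 7.4 1.24 0;-1 -0.41 -1.8 0 7.4 1.24 0;-1 -0.41 -1.8 0 7.4 1.24 0;-1 -0.41 -1.8 0 7.4 1.24 0;-1 -0.41 -1.8 0 7.4 1.24 0;-1 -0.41 -1.8 0 7.4 1.24 0;-1 -0.41 -1.8 0 7.4 1.24 0;-1 -0.41 -1.8 0 7 1.2 0;-1 -0.41 -1.8 0 5 0.8 0' 45; python3 -m inch '-1 -0.45 -1.8 0 0 0 1.9;-1 -0.45 -1.8 0 0 0 0;-1 -0.41 -1.5 0 0 0 0;-1 0 0 0 0 0 0;-1 0 0 0 0 0 0'; python3 where.py
python3 - <<'E'
from h import *
np.set_printoptions(precision=1,suppress=True)
a=np.radians(11.4);ex=np.array([np.cos(a),np.sin(a)]);ey=np.array([-np.sin(a),np.cos(a)])
for n in ['scene','top']:
    c=robot.capture(n);W=pts(c);hsv=cv2.cvtColor(c['color'],cv2.COLOR_RGB2HSV);H,S=hsv[...,0],hsv[...,1]
    m=(H>40)&(H<85)&(S>80)&(W[...,2]>140)&(W[...,2]<330)&(abs(W[...,0]-566)<90)&(abs(W[...,1]+100)<90)
    P=W[m];print(n,len(P))
    if len(P)>10:
        for q in (P[:,:2]@ex,P[:,:2]@ey,P[:,2]): print(np.percentile(q,[2,5,50,95,98]))
    if n=='scene': cv2.imwrite('pics/s6.png',cv2.resize(c['color'][60:260,200:460],None,fx=3,fy=3)[...,::-1])
E
```

```text
clock: 21.65
ee_pos: [576.6, -41.5, 223.9]
orientation: [-1.607, -1.879, -0.651]
force: [0.2, 0.2, -2.0]
width: 61.5
grip_force: 44.9
clock: 22.15
ee_pos: [564.5, -90.5, 225.9]
orientation: [-1.573, -1.908, -0.635]
force: [-0.1, 0.5, -1.3]
width: 61.4
grip_force: 44.9
t 22.15 tcp [564.53 -90.46 225.91] grasp [ 567.07 -103.42  239.57] z [-0.13  0.68 -0.72] yaw_y 11.0 F [-0.07  0.46 -1.29] w 61.4 gf 44.9 q [-0.6   0.45  1.42  0.53  1.84 -0.8 ]
scene 236
[505.8 509.7 565.6 570.1 571.4]
[-230.  -228.5 -216.4 -200.3 -200.1]
[173.5 176.5 259.  269.6 270.9]
top 268
[503.4 504.1 533.3 563.9 565.9]
[-229.1 -228.4 -217.5 -200.6 -200.4]
[185.9 199.8 267.1 270.8 271.6]
```

View pics/s6.png

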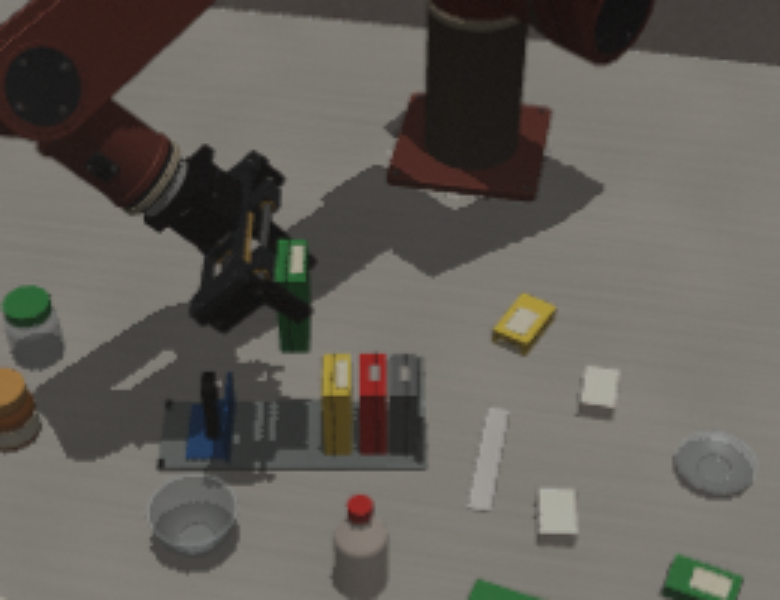

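The picture shows green held upright at (293,295), left of yellow (338,405), red and grey. Lowering it.

```bash
python3 -m inch '-1 0.1 -0.1 0 0.5 0.1 0;-1 0.1 -0.1 0 0 0 0.4;-1 0 0 -2 0 0 0;-1 0 0 -3 0 0 0;-1 0 0 -3 0 0 0;-1 0 0 -3 0 0 0;-1 0 0 -2.5 0 0 0;-1 0 0 -1.5 0 0 0;-1 0 0 -0.5 0 0 0;-1 0 0 0 0 0 0' 45; python3 where.py; python3 -m inch '-1 0 0 -0.2 0 0 0;-1 0 0 -0.1 0 0 0;-1 0 0 -0.1 0 0 0;-1 0 0 0 0 0 0' 45
```

```text
clock: 23.25
ee_pos: [566.1, -92.4, 69.9]
orientation: [-1.56, -1.905, -0.637]
force: [-0.5, -0.0, -1.1]
width: 61.8
grip_force: 44.9
t 23.25 tcp [566.07 -92.42  69.89] grasp [ 568.76 -105.5    83.41] z [-0.14  0.69 -0.71] yaw_y 11.5 F [-0.48 -0.02 -1.15] w 61.8 gf 44.9 q [-0.6   0.65  1.46  0.51  1.64 -0.93]
clock: 23.65
ee_pos: [566.6, -92.9, 67.0]
orientation: [-1.56, -1.907, -0.638]
force: [-0.3, 0.9, -1.5]
width: 61.7
grip_force: 44.9
```

```bash
python3 -m inch '-1 0 0 -0.15 0 0 0;-1 0 0 -0.1 0 0 0;-1 0 0 -0.1 0 0 0;-1 0 0 0 0 0 0' 45;  python3 -m inch '-1 0 0 -0.1 0 0 0;-1 0 0 0 0 0 0' 45
```

```text
clock: 24.05
ee_pos: [566.4, -92.8, 63.8]
orientation: [-1.559, -1.906, -0.638]
force: [-1.3, -0.7, 5.0]
width: 61.9
grip_force: 44.9
clock: 24.25
ee_pos: [566.4, -92.8, 63.8]
orientation: [-1.558, -1.906, -0.638]
force: [-3.8, -0.0, 9.9]
width: 62.0
grip_force: 44.9
```

```bash
python3 -m inch '-0.2 0 0 0 0 0 0;1 0 0 0 0 0 0;1 0 0 0 0 0 0;1 0 0 0 0 0 0;1 0 0 0 0 0 0;1 0 0 0 0 0 0;1 0.1 -0.5 0.5 0 0 0;1 0.2 -1 1 0 0 0;1 0.4 -2 2.1 0 0 0;1 0.5 -2.5 3 0 0 0;1 0 0 4 0 0 0;1 0 -1 3 -7.35 -1.48 0;1 0 -1 0 -7.35 -1.48 0;1 0 -1 0 -7.35 -1.48 0;1 0 -1 0 -7.35 -1.48 0;1 0 -1 0 -7.35 -1.48 0;1 0 0 0 -7.35 -1.48 0;1 0 0 0 0 0 0' ; python3 where.py
python3 - <<'E'
from h import *
np.set_printoptions(precision=1,suppress=True)
a=np.radians(11.4);ex=np.array([np.cos(a),np.sin(a)]);ey=np.array([-np.sin(a),np.cos(a)])
c=robot.capture('wrist');W=pts(c);hsv=cv2.cvtColor(c['color'],cv2.COLOR_RGB2HSV);H,S=hsv[...,0],hsv[...,1]
R_=(abs(W[...,0]-560)<70)&(abs(W[...,1]+50)<100)
for k,m in dict(y=(H>22)&(H<35)&(S>90),r=((H<8)|(H>172))&(S>100),g=(H>40)&(H<85)&(S>80)).items():
    r=rect(W,m&R_,85,125);p=np.array(r[0]);print(k,p@ex,p@ey,r[1:])
m=(abs(W[...,0]-586)<30)&(abs(W[...,1]+204)<25)
print('tab',rect(W,m,86,99))
cv2.imwrite('pics/w7.png',c['color'][...,::-1])
E
```

```text
clock: 26.05
ee_pos: [578.7, -200.9, 200.3]
orientation: [1.983, 2.427, -0.01]
force: [0.9, 0.9, 0.9]
width: 86.8
grip_force: 0.0
t 26.05 tcp [ 578.7  -200.89  200.34] grasp [ 578.66 -200.7   219.34] z [ 0.   -0.01 -1.  ] yaw_y 11.5 F [0.89 0.93 0.87] w 86.8 gf 0.0 q [-0.46  0.2   1.59 -0.01  1.34 -0.66]
y 537.4205475582938 -175.23834734692184 ([29.625139236450195, 61.93012237548828], np.float32(11.906704), np.float64(105.07246873862778), 2705)
r 0.0 0.0 ([0.0, 0.0], np.float32(0.0), np.float64(nan), 0)
g 537.2967783326981 -216.57205836853737 ([30.026233673095703, 61.27420425415039], np.float32(11.296564), np.float64(105.01917350056326), 2011)
tab ((585.5760498046875, -202.4862518310547), [14.015761375427246, 29.847145080566406], np.float32(11.126187), np.float64(92.93638269593123), 519)
  return _methods._mean(a, axis=axis, dtype=dtype,
  ret = ret.dtype.type(ret / rcount)
```

View pics/w7.png

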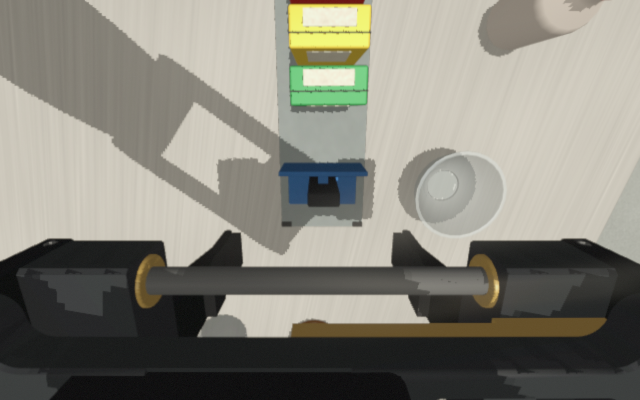

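Green and yellow both stand, at (329,85) and (329,30). The bookend tab is at (323,190). Gripping the tab again.

```bash
python3 -m inch '1 0.35 -0.1 -2.6 0.5 0.1 0;1 0.35 -0.1 -2.6 0 0 0;1 0 0 -2.6 0 0 0;1 0 0 -2.6 0 0 0;1 0 0 -1.6 0 0 0;1 0 0 -1 0 0 0;-1 0 0 0 0 0 0;-1 0 0 0 0 0 0;-1 0 0 0 0 0 0;-1 0 0 0 0 0 0;-1 0 0 0 0 0 0;-1 0 0 0 0 0 0;-1 0 0 0 0 0 0;-1 0 0 0 0 0 0;-1 0 0 0 0 0 0;-1 0 0 0 0 0 0;-1 0 0 0 0 0 0' 30; python3 where.py
```

```text
clock: 27.8
ee_pos: [585.8, -204.6, 68.1]
orientation: [-1.989, -2.428, 0.0]
force: [3.5, 0.9, -0.2]
width: 29.7
grip_force: 30.0
t 27.8 tcp [ 585.76 -204.62   68.1 ] grasp [ 585.8  -204.65   87.1 ] z [-0.  0. -1.] yaw_y 11.4 F [ 3.52  0.94 -0.16] w 29.7 gf 30.0 q [-0.46  0.36  1.66  0.    1.12 -0.66]
```

```bash
python3 -m inch '-1 -0.1 0.5 0 0 0 0;-1 -0.2 1 0 0 0 0;-1 -0.2 1 0 0 0 0;-1 -0.2 1 0 0 0 0;-1 -0.2 1 0 0 0 0;-1 -0.12 0.6 0 0 0 0;-1 -0.06 0.3 0 0 0 0;-1 -0.06 0.3 0 0 0 0;-1 0 0 0 0 0 0' 30; python3 where.py
```

```text
clock: 28.7
ee_pos: [574.1, -146.8, 68.1]
orientation: [-1.989, -2.428, -0.0]
force: [4.9, 2.1, -2.0]
width: 29.9
grip_force: 30.0
t 28.7 tcp [ 574.06 -146.81   68.12] grasp [ 574.1  -146.85   87.12] z [-0.  0. -1.] yaw_y 11.4 F [ 4.92  2.15 -2.03] w 29.9 gf 30.0 q [-0.38  0.3   1.73  0.    1.11 -0.58]
```

```bash
python3 -m inch '-1 -0.06 0.3 0 0 0 0;-1 -0.05 0.25 0 0 0 0;-1 -0.05 0.25 0 0 0 0;-1 -0.05 0.25 0 0 0 0;-1 -0.05 0.25 0 0 0 0;-1 -0.05 0.25 0 0 0 0;-1 -0.05 0.25 0 0 0 0;-1 0 0 0 0 0 0' 30;python3 -m inch '-1 -0.04 0.2 0 0 0 0;-1 -0.04 0.2 0 0 0 0;-1 0 0 0 0 0 0' 30;python3 -m inch '-1 -0.04 0.2 0 0 0 0;-1 0 0 0 0 0 0' 30;python3 -m inch '-1 -0.02 0.1 0 0 0 0;-1 0 0 0 0 0 0' 30;
python3 - <<'E'
from h import *
c=robot.capture('scene');cv2.imwrite('pics/s8.png',cv2.resize(c['color'][60:260,200:460],None,fx=3,fy=3)[...,::-1])
E
```

```text
clock: 29.5
ee_pos: [570.6, -129.7, 68.1]
orientation: [-1.99, -2.429, 0.001]
force: [5.9, -1.3, -3.1]
width: 29.7
grip_force: 30.0
clock: 29.8
ee_pos: [569.8, -126.0, 68.1]
orientation: [-1.99, -2.429, 0.001]
force: [5.8, -2.2, -4.2]
width: 29.3
grip_force: 30.0
clock: 30.0
ee_pos: [569.5, -124.1, 68.1]
orientation: [-1.99, -2.429, 0.001]
force: [5.5, -1.1, -3.4]
width: 29.5
grip_force: 30.0
clock: 30.2
ee_pos: [569.3, -123.2, 68.1]
orientation: [-1.99, -2.429, 0.001]
force: [4.9, -2.2, -3.7]
width: 30.0
grip_force: 30.0
```

View pics/s8.png

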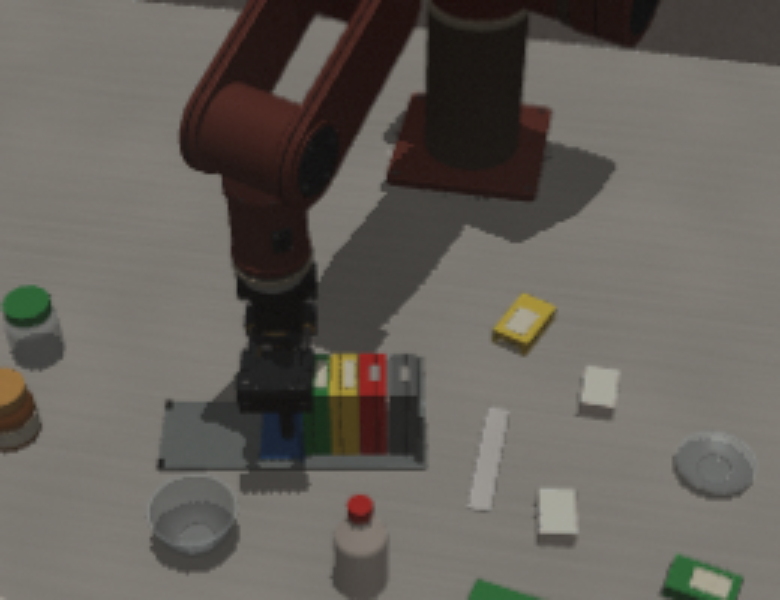

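The row looks nearly closed, with green, yellow, red and grey at x = 318 to 405. I'll nudge until the force rises.

```bash
for i in 1; do python3 -m inch '-1 -0.02 0.1 0 0 0 0;-1 0 0 0 0 0 0' 30;python3 -m inch '-1 -0.02 0.1 0 0 0 0;-1 0 0 0 0 0 0' 30; python3 -m inch '-1 -0.02 0.1 0 0 0 0;-1 0 0 0 0 0 0' 30; done
```

```text
clock: 30.45
ee_pos: [569.1, -122.2, 68.1]
orientation: [-1.99, -2.429, 0.001]
force: [5.1, -1.7, -4.2]
width: 29.8
grip_force: 30.0
clock: 30.65
ee_pos: [569.0, -121.4, 68.2]
orientation: [-1.99, -2.429, 0.001]
force: [5.2, -2.4, -3.6]
width: 29.8
grip_force: 30.0
clock: 30.85
ee_pos: [568.7, -120.4, 68.1]
orientation: [-1.99, -2.429, 0.002]
force: [5.9, -3.5, -4.4]
width: 29.2
grip_force: 30.0
```

```bash
python3 -m inch '-1 -0.02 0.1 0 0 0 0;-1 0 0 0 0 0 0' 30;python3 -m inch '-1 -0.02 0.1 0 0 0 0;-1 0 0 0 0 0 0' 30; python3 -m inch '-1 -0.02 0.1 0 0 0 0;-1 0 0 0 0 0 0' 30
```

```text
clock: 31.05
ee_pos: [568.6, -119.5, 68.2]
orientation: [-1.99, -2.429, 0.002]
force: [7.1, -3.9, -4.9]
width: 29.4
grip_force: 30.0
clock: 31.25
ee_pos: [568.4, -118.7, 68.1]
orientation: [-1.991, -2.429, 0.002]
force: [5.3, -3.3, -4.8]
width: 29.9
grip_force: 30.0
clock: 31.45
ee_pos: [568.2, -117.8, 68.1]
orientation: [-1.991, -2.43, 0.002]
force: [5.6, -4.7, -5.2]
width: 29.8
grip_force: 30.0
```

```bash
python3 -m inch '-1 -0.02 0.1 0 0 0 0;-1 0 0 0 0 0 0' 30|grep -E 'pos|force:';python3 -m inch '-1 -0.02 0.1 0 0 0 0;-1 0 0 0 0 0 0' 30|grep -E 'pos|force:'; python3 - <<'E'
from h import *
np.set_printoptions(precision=1,suppress=True)
a=np.radians(11.4);ex=np.array([np.cos(a),np.sin(a)]);ey=np.array([-np.sin(a),np.cos(a)])
for n in ['wrist','scene']:
    c=robot.capture(n);W=pts(c);hsv=cv2.cvtColor(c['color'],cv2.COLOR_RGB2HSV);H,S=hsv[...,0],hsv[...,1]
    R_=(abs(W[...,0]-555)<60)&(abs(W[...,1]+40)<80)
    for k,m in dict(y=(H>22)&(H<35)&(S>90),r=((H<8)|(H>172))&(S>100),g=(H>40)&(H<85)&(S>80)).items():
        m=m&R_&(W[...,2]>100)&(W[...,2]<112)
        if m.sum()<20: continue
        r=rect(W,m,100,112);p=np.array(r[0]);print(n,k,p@ex,p@ey,r[1:])
E
```

```text
ee_pos: [568.2, -117.8, 68.1]
force: [6.8, -8.5, -6.3]
grip_force: 30.0
ee_pos: [568.2, -117.8, 68.2]
force: [7.6, -11.9, -8.3]
grip_force: 30.0
wrist y 537.3199971535773 -161.42509480948596 ([30.159879684448242, 62.36582565307617], np.float32(11.347361), np.float64(105.1258006706481), 7918)
wrist r 536.4136972019227 -130.87865655837714 ([30.14552116394043, 61.90037155151367], np.float32(11.439223), np.float64(105.13571937270018), 11886)
wrist g 537.1941522606212 -191.0430036144248 ([29.779579162597656, 62.14246368408203], np.float32(11.53444), np.float64(105.17629353979115), 6198)
scene y 538.4333674726637 -163.93169636505496 ([29.269906997680664, 63.27699279785156], np.float32(12.024548), np.float64(105.06454958211134), 96)
scene r 540.0165792949202 -133.47713680676318 ([26.106964111328125, 63.8482666015625], np.float32(11.125622), np.float64(104.72809002729377), 116)
scene g 537.2046775425032 -187.08488437463703 ([12.867308616638184, 65.37165832519531], np.float32(10.989109), np.float64(104.01716268339032), 26)
```

The motion has stopped, the force is rising, and the boxes are spaced about 30 mm apart, so the row is tight. Releasing and retreating.

```bash
python3 -m inch '0 0 0 0 0 0 0;0 0 0 0 0 0 0;0 0 0 0 0 0 0;0 0 0 0 0 0 0;0 0 0 1 0 0 0;0 0 0 2 0 0 0;0 0 0 3 0 0 0;0 0 -1 4 0 0 0;0 0 -2 3 0 0 0;0 0 -3 0 0 0 0;0 0 -3 0 0 0 0;0 0 -3 0 0 0 0;0 0 0 0 0 0 0;0 0 0 0 0 0 0'; python3 - <<'E'
from h import *
np.set_printoptions(precision=1,suppress=True)
a=np.radians(11.4);ex=np.array([np.cos(a),np.sin(a)]);ey=np.array([-np.sin(a),np.cos(a)])
c=robot.capture('wrist');W=pts(c);hsv=cv2.cvtColor(c['color'],cv2.COLOR_RGB2HSV);H,S=hsv[...,0],hsv[...,1]
R_=(abs(W[...,0]-555)<60)&(abs(W[...,1]+40)<90)
for k,m,z in [('y',(H>22)&(H<35)&(S>90),105),('r',((H<8)|(H>172))&(S>100),105),('g',(H>40)&(H<85)&(S>80),105),('tab',(W[...,1]<-95),93)]:
    r=rect(W,m&R_,z-5,z+5);p=np.array(r[0]);print(k,p@ex,p@ey,r[1:])
cv2.imwrite('pics/w9.png',c['color'][...,::-1])
E
```

```text
clock: 33.35
ee_pos: [567.2, -234.9, 198.5]
orientation: [-1.991, -2.427, 0.0]
force: [0.5, 0.7, -0.0]
width: 43.2
grip_force: 0.0
y 0.0 0.0 ([0.0, 0.0], np.float32(0.0), np.float64(nan), 0)
r 0.0 0.0 ([0.0, 0.0], np.float32(0.0), np.float64(nan), 0)
g 537.4200835407477 -197.3103761772234 ([19.479381561279297, 61.22795486450195], np.float32(11.256838), np.float64(105.13855045811269), 2105)
tab 527.6818947853906 -219.6128534777581 ([27.237722396850586, 43.12733840942383], np.float32(9.406114), np.float64(92.9238651180354), 875)
  return _methods._mean(a, axis=axis, dtype=dtype,
  ret = ret.dtype.type(ret / rcount)
```

View pics/w9.png

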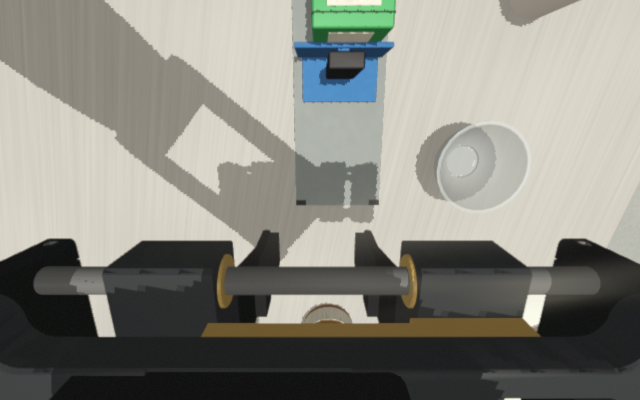

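Bookend sits against green at (345,48) and nothing is disturbed. One last numeric check from the top camera, then hand in.

```bash
python3 - <<'E'
from h import *
a=np.radians(11.4);ex=np.array([np.cos(a),np.sin(a)]);ey=np.array([-np.sin(a),np.cos(a)])
c=robot.capture('top');W=pts(c);hsv=cv2.cvtColor(c['color'],cv2.COLOR_RGB2HSV);H,S=hsv[...,0],hsv[...,1]
R_=(abs(W[...,0]-555)<60)&(abs(W[...,1]+50)<90);Y={}
for k,m,z in [('r',((H<8)|(H>172))&(S>100),105),('y',(H>22)&(H<35)&(S>90),105),('g',(H>40)&(H<85)&(S>80),105),('tab',(W[...,:2]@ey<-208),93)]:
    r=rect(W,m&R_,z-5,z+5);p=np.array(r[0]);Y[k]=p@ey;print(k,p@ex,p@ey,r[1:])
if abs(Y['r']-Y['g']-60)<3 and abs(Y['g']-Y['tab']-35)<4: print(robot.job_done())
E
```

```text
r 534.5954514130113 -131.4176279413099 ([28.804611206054688, 60.533905029296875], np.float32(10.967742), np.float64(105.05861400033518), 191)
y 535.7254371714602 -161.9960062605969 ([29.126693725585938, 60.1907844543457], np.float32(11.548228), np.float64(105.82547641786152), 154)
g 535.38697047288 -192.3098933200199 ([29.68941307067871, 60.08051681518555], np.float32(11.866621), np.float64(105.61348311626637), 134)
tab 533.0626421391241 -228.28193003447677 ([14.34737777709961, 28.96677017211914], np.float32(2.6872988), np.float64(93.1804559152556), 51)
the job is handed in; nothing more can be done
None
```

The job is done and handed in at about 33 s: the yellow and green boxes stand in the rack next to the red and grey ones, the bookend is pushed up against the row so all four are close together, and nothing else that I could see on the bench was disturbed.

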